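# Put the mixed-up nut drivers and the caliper back in their nests

### The job

The three nut drivers were put back in each other's nests and the caliper was left lying on the bench. Put every driver in the nest of its own colour and the caliper in the green nest, each lying flat and fully home; the grey mat is free for parking one on the way. Do not push the steel bowl of parts out of its place.

Things in the scene. Friction and masses are not known exactly. Their poses are not given: they have to be found in the camera images.
- driver_red: Nut driver lying flat along x: fluted red handle 75 long (x), 26 wide, 26 high; steel shaft d 8 with a socket end d 13 goes on to x = +92 mm, axis 13 above the underside; butt to x = -41. Origin: underside, below the handle's centre; z up, x towards the socket. 90 g. Grip across the handle (y). Starts home in the wrong nest, the blue one.
- driver_blue: Nut driver lying flat along x: fluted blue handle 75 long (x), 26 wide, 26 high; steel shaft d 8 with a socket end d 13 goes on to x = +92 mm, axis 13 above the underside; butt to x = -41. Origin: underside, below the handle's centre; z up, x towards the socket. 90 g. Grip across the handle (y). Starts home in the wrong nest, the yellow one.
- driver_yellow: Nut driver lying flat along x: fluted yellow handle 75 long (x), 26 wide, 26 high; steel shaft d 8 with a socket end d 13 goes on to x = +92 mm, axis 13 above the underside; butt to x = -41. Origin: underside, below the handle's centre; z up, x towards the socket. 90 g. Grip across the handle (y). Starts home in the wrong nest, the red one.
- nest_red: Fixed keyed nest of the red driver: red floor and ends, black sides. x -57 to +112 mm, 52 wide. Origin: on the bench below the handle pocket's centre; x towards the shaft end. Floor 3 thick. Pocket 87 x 38, sides 10 high over the bench, end stop at -x 24 high; shaft channel 24 wide, walls 14 high. Home: axes parallel to the nest's (x same way), origin 3 above the nest's.
- nest_yellow: Fixed keyed nest of the yellow driver: yellow floor and ends, black sides. x -57 to +112 mm, 52 wide. Origin: on the bench below the handle pocket's centre; x towards the shaft end. Floor 3 thick. Pocket 87 x 38, sides 10 high over the bench, end stop at -x 24 high; shaft channel 24 wide, walls 14 high. Home: axes parallel to the nest's (x same way), origin 3 above the nest's.
- nest_blue: Fixed keyed nest of the blue driver: blue floor and ends, black sides. x -57 to +112 mm, 52 wide. Origin: on the bench below the handle pocket's centre; x towards the shaft end. Floor 3 thick. Pocket 87 x 38, sides 10 high over the bench, end stop at -x 24 high; shaft channel 24 wide, walls 14 high. Home: axes parallel to the nest's (x same way), origin 3 above the nest's.
- park_mat: Grey felt mat, 170 x 52 mm, 3 thick, fixed on the bench, empty at the start: the free spot for parking one driver. x -57 to +112; origin on the bench, placed as in the nests: a driver with its origin 3 above this one and axes parallel lies wholly on the mat.
- caliper: Slide caliper lying flat on the bench. Black housing with green display 55 (x) x 32 (y) x 18 mm high, centred on the origin; steel beam 12 wide from x = -80 to +66; large jaws (x 27 to 66) reach to y = -40, small jaw to y = +24; beam and jaws under 8 high. Origin: underside, below the housing's centre; z up. 140 g. Grip across the housing (y).
- nest_caliper: Fixed keyed nest of the caliper: green floor and ends, black between. x -96 to +82, y -56 to +34 mm. Origin: on the bench below the housing pocket's centre. Floor 3 thick, walls 10 high over the bench; pocket in the caliper's outline with about 6 mm play. The caliper is home with axes parallel to the nest's (x same way), origin 3 above the nest's.
- parts_bowl: loose round steel bowl with small electronic parts in it, 116 mm across the rim, 38 high, origin under its centre; it stands beyond the nests and is to be left alone.
Not all that is in view belongs to the job. There is more than one size of the nest_caliper; the one meant has the size given above.

How it is judged:
By the outcome, as a careful person would: the job done as asked, in the order asked, and still so for the second after the job is handed in, with the robot touching nothing.
It also fails if it takes over 128 s, if anything falls off the work surface, if the arm or the gripper's body presses on something with over 40 N, if the wrist force passes 120 N, or if a joint passes its speed limit or range.

### The arm

A 6-joint arm with a two-finger parallel gripper is mounted at the origin on the work surface. World frame = base frame: x ahead of the robot, y to its left, z up, the work surface at z = 0. Lengths are in m, angles in rad, forces in N, time in s.
With the tool pointing down it reaches from about 0.375 to 0.9 m from the base axis. Payload 3.1 kg.
Tool frame: the origin (TCP) lies midway between the tips of the shut fingers; the grasp point (between the pads) lies bot.grasp_offset behind it (bot.grasp_offset is the distance from the TCP to the grasp point, in m); z points along the fingers, y is the line along which they close (so a half turn about z gives the same grasp; the last joint's range is limited). The gripper opens to 87 mm and grips with 3 to 60 N. Pads are 19 mm wide; open, the fingers measure 117 mm over their backs; the gripper's body (75 mm by 190 mm) begins 51 mm behind the grasp point.
Start: joints at [0.926, 0.527, 1.433, -0, 1.181, -0.178], TCP at [0.281, 0.558, 0.223] pointing down, gripper open.
Joint ranges: [-3.08, 3.08], [-0.75, 2.2], [0.22, 2.44], [-1.43, 4.57], [0, 2.65], [-2.85, 2.85]. Speed limits (rad/s): [2.79, 2.79, 3.14, 3.14, 3.14, 3.14].

### API

Orientations are given as a rotation vector (axis times angle).
In Python, from plant import bot, vision, sign_off gives the robot as it stands. The module is installed in compiled form; this text tells all that it offers.
- The arm moves only by the tool move_arm, never from a script. Its argument "commands" is a list that holds one entry, the list of rows, each a list of 7 numbers: the shift along the tool's x, y, z each as a share of 0.03 m, from -1 to 1, then the turn, a rotation vector about the tool's x, y, z each as a share of 0.12 rad, from -1 to 1, then the closure, from -1 (fully open) to 1 (shut). A call has 1 to 20 rows; each row shifts and turns the commanded pose from where the row before left it, along the tool's axes as they then stand; what a row does not reach is not made up. A row lasts 1/12 s, in which the tool goes at most 41.7 mm and 7.16 degrees, less where a joint would pass 70% of its speed; a pose out of reach is approached as far as the arm can. A call with a number of a shift or a turn outside -1 to 1 is refused whole. A call with a gripper value outside its range is refused whole. The fingers move at their own pace and stop on an object; "newtons" is the grip in N (left out, the last holds). Time passes only in rows, so rows that do not move let the fingers close. It gives the time, the measured TCP pose, the force, the opening and the grip force at its end, in the units of the state.
- bot.sense(): the state, without advancing time (a new reading comes with each control period).
- vision.read_camera(name): name is "scene" or "top" or "wrist"; returns the picture (400x640x3 uint8, red, green, blue); there is no depth.
- vision.calibration(name): a dict with "vfov" (degrees; the focal length in pixels is half the picture's height over the tangent of half this angle, whatever the lens; pixels are square), "cx", "cy" (the principal point, pixels), "R" (3x3) and "t" (3): a world point X has camera coordinates R X + t. Camera axes: x right, y down, z forward; pixel columns grow to the right and rows downward; lengths in m; the calibration is good to about 2 mm. A picture is of the moment at which its call begins: read the wrist's pose just before it. calibration takes no time and is no camera call; for the wrist camera it gives the pose at the moment of the call.
- sign_off(): hands the job in; it is judged then, once.
Trained networks look in the newest picture that a camera, given by its name, has taken for a name from the list of things; names that differ only in an ending like _2 or _b are one class to them, and where a whole thing is asked for, a point or a joint stands for the part that bears it (a point fixed in the world has none). Each returns a list of dicts, best first, with "conf" (0 to 1); they miss things now and then, are a little off and sometimes report something else, mostly with a low value. They report only what shows in the picture. A call takes as long as a camera call. They do not tell look-alikes from the thing itself.
- vision.recognise(camera, label): "location" ([x, y, z] in m, in the coordinates of the camera as it stood for that picture, good to about 4 mm: the middle of the surface that is visible of it).
The state is a dict: "time_s": time; "q": joint angles; "qvel": joint speeds; "joint_efforts": joint torques, N m; "ee_pos": TCP position; "ee_rot": TCP orientation; "contact_force": force on the tool from outside, world axes, zero at the start; "wrist_torque": the same for the moment, N m; "width": opening from 0.0 (shut) to 1.0 (fully open); "grip_force": force on a finger pad.
Only numpy, scipy, OpenCV 4.12 (cv2) and the standard library are available. Lean on these libraries where they do the work, as an engineer would, in place of code of your own. Each camera call takes 0.05 s, during which the arm holds its last target. There are 200 camera calls.

## Working session

There is one attempt and no reset: what is moved stays moved. The work goes in short steps, Python scripts to look and compute and a tool call to move; the robot and the scene stay as the last step left them, time stands still between calls to the robot, and variables do not carry over. Pictures are saved under pics/ and viewed, at most 14 in all, crops included, and the job is handed in when it is done.

Besides the shell and the picture viewer there is one more tool, called after ">>>" as a command line: name --argument value ..., lists and objects as JSON in quotes. move_arm: Moves the arm, as the interface text tells. Its arguments: {"type":"object","properties":{"commands":{"type":"array"},"newtons":{"type":"number"}},"required":["commands"]}

```bash
mkdir -p pics
cat > h.py <<'E'
import numpy as np, cv2
from scipy.spatial.transform import Rotation as Ro
from plant import bot, vision, sign_off
def snap(n,f):
    im=vision.read_camera(n); cv2.imwrite('pics/'+f,im[:,:,::-1]); return im
def cal(n):
    c=vision.calibration(n); f=200/np.tan(np.radians(c['vfov'])/2)
    return f,c['cx'],c['cy'],np.array(c['R']),np.array(c['t'])
def px2w(n,u,v,z,c=None):
    f,cx,cy,R,t=c or cal(n); d=R.T@np.array([(u-cx)/f,(v-cy)/f,1]); o=-R.T@t
    return o+d*(z-o[2])/d[2]
def w2px(n,X,c=None):
    f,cx,cy,R,t=c or cal(n); p=R@np.array(X)+t; return f*p[0]/p[2]+cx,f*p[1]/p[2]+cy
E
python3 - <<'E'
from h import *
print(bot.grasp_offset, bot.sense())
for n in ('top','scene','wrist'):
    snap(n,n+'0.png'); f,cx,cy,R,t=cal(n); print(n,f,-R.T@t)
    if n=='wrist': continue
    for l in 'driver_red driver_blue driver_yellow nest_red nest_yellow nest_blue park_mat caliper nest_caliper parts_bowl'.split():
        print(l,[(round(r['conf'],2),np.round(R.T@(np.array(r['location'])-t),3).tolist()) for r in vision.recognise(n,l)[:3]])
E
```

```text
0.0187 {'time_s': 0.0, 'q': array([ 9.26449135e-01,  5.28442952e-01,  1.43390509e+00, -2.70055634e-05,
        1.18133412e+00, -1.78549633e-01]), 'qvel': array([-0.0001315 ,  0.00169534, -0.00025555,  0.00035569, -0.00050212,
       -0.00114998]), 'joint_efforts': array([-2.07718144e-04, -4.40035880e+01, -1.76592118e+01,  6.30984502e-02,
        5.80968847e-02, -1.47742462e-04]), 'ee_pos': array([0.2802805 , 0.55782824, 0.22158498]), 'ee_rot': array([-7.24872830e-01, -3.05598567e+00,  3.02316883e-03]), 'contact_force': array([0.81951271, 0.75624175, 0.09904874]), 'wrist_torque': array([-0.00571313,  0.00897318,  0.03670029]), 'grip_force': 0.0, 'width': 1.0047436525880968}
top 433.5690913642453 [ 0.24783707 -0.00314897  1.31719993]
driver_red [(0.66, [0.53, 0.063, 0.022])]
driver_blue [(0.61, [0.51, -0.422, 0.009]), (0.6, [0.475, -0.181, 0.025]), (0.37, [0.562, 0.061, 0.011])]
driver_yellow [(0.82, [0.462, -0.071, 0.025])]
nest_red [(0.72, [0.497, -0.064, 0.003]), (0.27, [0.527, 0.064, 0.022])]
nest_yellow [(0.81, [0.505, -0.169, 0.008])]
nest_blue [(0.66, [0.564, 0.06, 0.012])]
park
[... 167 characters left out ...]
7, [0.759, 0.03, 0.016])]
scene 477.44140605007357 [0.91445603 0.56462044 1.03405872]
driver_red [(0.84, [0.538, 0.07, 0.025])]
driver_blue [(0.63, [0.481, -0.172, 0.023])]
driver_yellow [(0.54, [0.472, -0.061, 0.024])]
nest_red [(0.73, [0.573, 0.071, 0.01]), (0.67, [0.507, -0.049, 0.012])]
nest_yellow [(0.95, [0.518, -0.168, 0.006])]
nest_blue [(0.74, [0.573, 0.073, 0.009])]
park_mat [(0.87, [0.5, 0.184, 0.003])]
caliper [(0.56, [0.535, 0.392, 0.007]), (0.16, [0.472, -0.06, 0.025])]
nest_caliper [(0.89, [0.246, -0.417, 0.01]), (0.58, [0.522, -0.415, 0.011])]
parts_bowl [(0.71, [0.753, 0.023, 0.014]), (0.68, [0.484, -0.172, 0.021])]
wrist 283.74849777998645 [0.21519702 0.59142429 0.38484882]
```

View pics/top0.png

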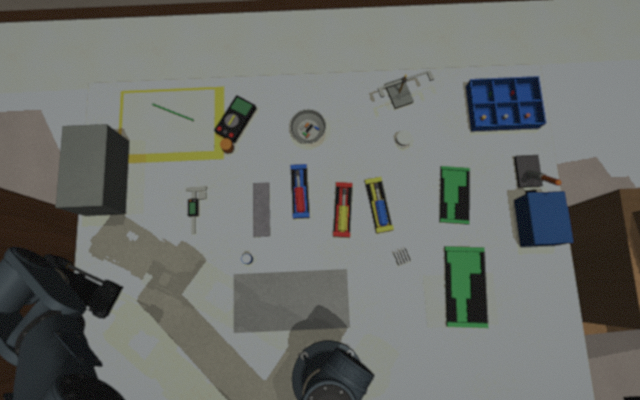

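View pics/scene0.png

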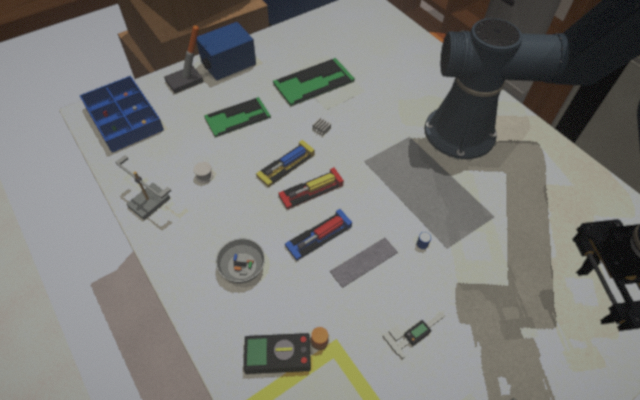

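The top view shows the caliper at (195,205) and the park mat at (261,209). The blue nest is at (300,190), the red at (343,208) and the yellow at (380,205). The green nests are at (454,195), about 175 mm long so the right one, and at (466,287), about 245 mm and too big. The scene view agrees.

```bash
cat >> h.py <<'E'
def plan(p,yaw=None,vmax=1.0):
    """p target TCP world, yaw = direction of tool x in the world plane (tool down); turn first-order, prints rows"""
    s=bot.sense(); R=Ro.from_rotvec(s['ee_rot']); p=np.array(p,float)
    x=R.as_matrix()[:,0]; y0=np.arctan2(x[1],x[0]); yaw=y0 if yaw is None else yaw
    T=Ro.from_matrix(np.array([[np.cos(yaw),np.sin(yaw),0],[np.sin(yaw),-np.cos(yaw),0],[0,0,-1]]).T)
    d=(R.inv()*T).as_rotvec(); dt=T.inv().apply(p-s['ee_pos'])
    print('pos',s['ee_pos'].round(4),'yaw',round(y0,4),'t',round(s['time_s'],1))
    print('turn rows total',(d/0.12).round(2),' then shift total (units .03, tool axes at target)',(dt/0.03).round(2))
E
python3 -c "
from h import *
f,cx,cy,R,t=cal('wrist');print(R.round(3),cx,cy)
plan((0.46,0.36,0.30),np.pi)"
```

```text
[[ 0.449  0.893  0.001]
 [ 0.861 -0.433  0.269]
 [ 0.24  -0.12  -0.963]] 316.89202207950484 195.48400839662838
pos [0.2807 0.5584 0.2225] yaw 2.6758 t 1.1
turn rows total [-0.    0.   -3.88]  then shift total (units .03, tool axes at target) [-5.98 -6.61 -2.58]
```

>>> move_arm --commands '[[[0,0,0,0,0,-0.97,-1],[0,0,0,0,0,-0.97,-1],[0,0,0,0,0,-0.97,-1],[0,0,0,0,0,-0.97,-1],[-0.75,-0.83,-0.32,0,0,0,-1],[-0.75,-0.83,-0.32,0,0,0,-1],[-0.75,-0.83,-0.32,0,0,0,-1],[-0.75,-0.83,-0.32,0,0,0,-1],[-0.75,-0.83,-0.32,0,0,0,-1],[-0.75,-0.83,-0.32,0,0,0,-1],[-0.75,-0.83,-0.32,0,0,0,-1],[-0.75,-0.83,-0.32,0,0,0,-1],[0,0,0,0,0,0,-1],[0,0,0,0,0,0,-1]]]'

```text
time_s: 2.32
ee_pos: [0.4622, 0.358, 0.3]
ee_rot: [0.006, 3.14, 0.002]
contact_force: [-0.2, -0.2, -0.4]
width: 1.001
grip_force: 0.0
```

```bash
python3 -c "
from h import *
im=snap('wrist','w1a.png'); c=cal('wrist'); np.save('w1.npy',np.array(c,dtype=object),allow_pickle=True)
f,cx,cy,R,t=c
for l in ['caliper','park_mat']: print(l,[(round(r['conf'],2),np.round(R.T@(np.array(r['location'])-t),3).tolist()) for r in vision.recognise('wrist',l)[:3]])
u,v=w2px('wrist',(.53,.385,0),c); print(u,v)
u=int(u);v=int(v); x0=max(u-100,0);y0=max(v-75,0); cr=im[y0:y0+150,x0:x0+200]; print(x0,y0)
cv2.imwrite('pics/w1.png',cv2.resize(cr,None,fx=4,fy=4,interpolation=cv2.INTER_CUBIC)[:,:,::-1])
plan((0.50,0.0,0.35))
"
```

```text
caliper [(0.76, [0.518, 0.389, 0.009]), (0.22, [0.501, -0.052, 0.006])]
park_mat [(0.91, [0.489, 0.184, 0.001])]
332.06857057738284 203.1907704534244
232 128
pos [0.4595 0.3597 0.2988] yaw -3.141 t 2.5
turn rows total [-0.   -0.01  0.  ]  then shift total (units .03, tool axes at target) [ -1.34 -11.99  -1.71]
```

View pics/w1.png

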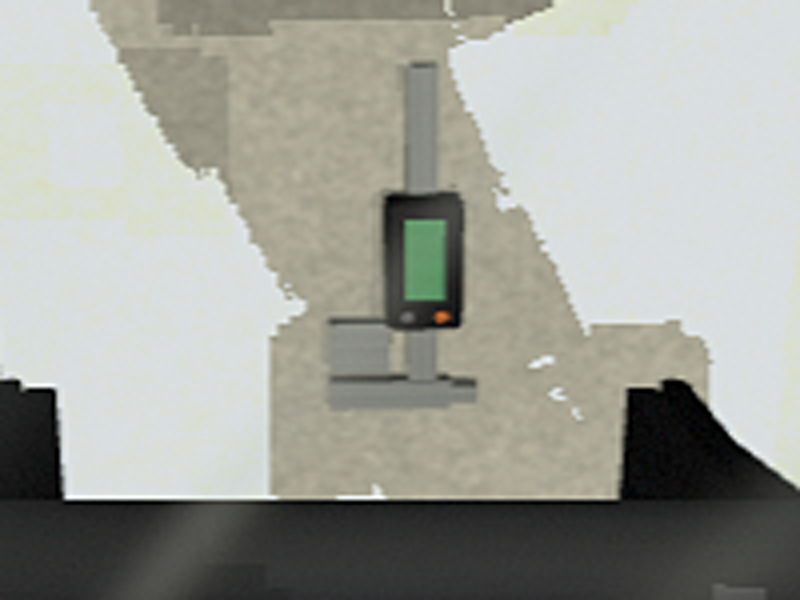

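The crop shows the caliper with its tail at the top (420,64), its housing at (385–462,195–327) and its large jaws at lower left. Image down is +x and right is +y, so its yaw is about 0.

>>> move_arm --commands '[[[-0.1,-1,-0.14,0,0,0,-1],[-0.1,-1,-0.14,0,0,0,-1],[-0.1,-1,-0.14,0,0,0,-1],[-0.1,-1,-0.14,0,0,0,-1],[-0.1,-1,-0.14,0,0,0,-1],[-0.1,-1,-0.14,0,0,0,-1],[-0.1,-1,-0.14,0,0,0,-1],[-0.1,-1,-0.14,0,0,0,-1],[-0.1,-1,-0.14,0,0,0,-1],[-0.1,-1,-0.14,0,0,0,-1],[-0.1,-1,-0.14,0,0,0,-1],[-0.1,-1,-0.14,0,0,0,-1],[0,0,0,0,0,0,-1],[0,0,0,0,0,0,-1]]]'

```text
time_s: 3.63
ee_pos: [0.4965, -0.0008, 0.3495]
ee_rot: [-0.002, -3.141, -0.001]
contact_force: [-0.6, 0.9, -0.2]
width: 0.998
grip_force: 0.0
```

```bash
python3 -c "
from h import *
im=snap('wrist','w2a.png'); c=cal('wrist'); np.save('w2.npy',np.array(c,dtype=object),allow_pickle=True)
c1=tuple(np.load('w1.npy',allow_pickle=True))
g=lambda u,v,z:px2w('wrist',232+u/4-.375,128+v/4-.375,z,c1).round(4)[:2]
for q in [(385,195,.018),(462,195,.018),(385,327,.018),(462,325,.018),(405,66,.008),(437,64,.008),(330,408,.004),(476,403,.004)]: print(q,g(*q))
y0=90;x0=170;cr=im[y0:y0+150,x0:x0+200]
print(w2px('wrist',(.5,-.06,0),c),w2px('wrist',(.5,.18,0),c),w2px('wrist',(.51,-.42,0),c))
cv2.imwrite('pics/w2.png',im[:,:,::-1])
plan((0.50,-0.30,0.35))
"
```

```text
(385, 195, 0.018) [0.4797 0.3767]
(462, 195, 0.018) [0.4798 0.4074]
(385, 327, 0.018) [0.5351 0.3772]
(462, 325, 0.018) [0.5343 0.4089]
(405, 66, 0.008) [0.4299 0.3846]
(437, 64, 0.008) [0.4291 0.3972]
(330, 408, 0.004) [0.5766 0.3543]
(476, 403, 0.004) [0.5744 0.4175]
(np.float64(283.18607088948835), np.float64(160.78073190338569)) (np.float64(415.72359814747136), np.float64(160.77073505106875)) (np.float64(85.18500434539874), np.float64(166.27870988467902))
pos [4.961e-01 2.000e-04 3.493e-01] yaw -3.1414 t 3.7
turn rows total [ 0.01 -0.01 -0.  ]  then shift total (units .03, tool axes at target) [ -0.13 -10.01  -0.02]
```

View pics/w2.png

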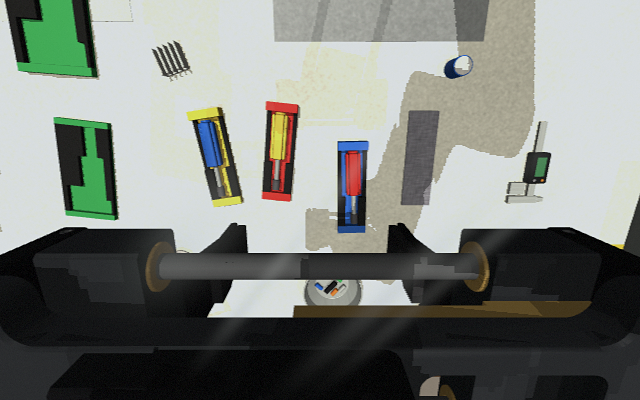

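The wrist view shows the yellow nest at about (214,157) with the blue driver, the red at (280,152) with the yellow driver and the blue at (351,187) with the red driver. The mat is at (420,157), the caliper at (537,165) and the right green nest at (86,168). I'll go lower for an accurate second view.

>>> move_arm --commands '[[[-0.56,-1,0.66,0,0,0,-1],[-0.56,-1,0.66,0,0,0,-1],[-0.56,-1,0.66,0,0,0,-1],[-0.56,-1,0.66,0,0,0,-1],[-0.56,-1,0.66,0,0,0,-1],[0,0,0,0,0,0,-1],[0,0,0,0,0,0,-1]]]'

```text
time_s: 4.27
ee_pos: [0.5802, -0.1497, 0.2481]
ee_rot: [0.0, -3.137, -0.004]
contact_force: [0.3, 1.0, -0.0]
width: 1.002
grip_force: 0.0
```

```bash
python3 -c "
from h import *
im=snap('wrist','w3a.png'); c=cal('wrist'); np.save('w3.npy',np.array(c,dtype=object),allow_pickle=True)
f=lambda P:np.round(w2px('wrist',P,c)).astype(int)
print(f((.5,.06,0)),f((.5,-.06,0)),f((.51,-.42,0)))
a=f((.5,-.05,0)); x0=a[0]-130;y0=max(a[1]-90,0);cr=im[y0:y0+195,x0:x0+260];print('A',x0,y0)
b=f((.51,-.42,0)); x1=max(b[0]-80,0);y1=max(b[1]-80,0);cg=im[y1:y1+180,x1:x1+180];print('B',x1,y1)
cv2.imwrite('pics/w3n.png',cv2.resize(cr,None,fx=3,fy=3,interpolation=cv2.INTER_CUBIC)[:,:,::-1])
cv2.imwrite('pics/w3g.png',cv2.resize(cg,None,fx=3,fy=3,interpolation=cv2.INTER_CUBIC)[:,:,::-1])
"
```

```text
[466 112] [380 112] [123 119]
A 257 22
B 43 39
```

View pics/w3n.png

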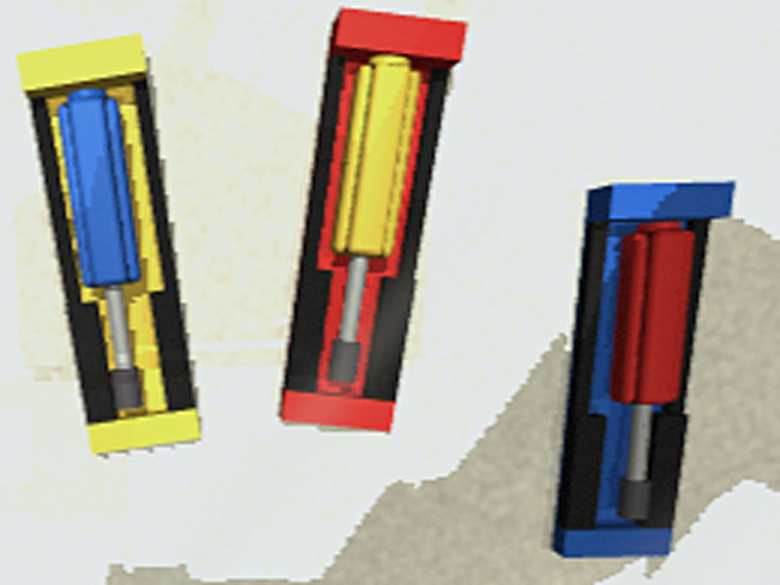

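View pics/w3g.png

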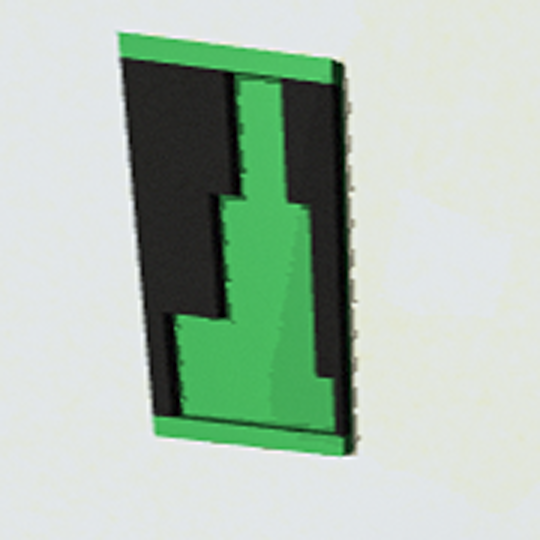

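Yellow nest corners are (18,54), (142,33), (95,454) and (200,438). Red are (340,8), (467,22), (281,420) and (390,432). Blue are (610,184), (735,181) and (668,555). In the green crop they are (120,32), (335,60), (155,434) and (345,455), with the large-jaw pocket at lower left, so x runs along +x.

```bash
cat > m.py <<'E'
from h import *
from scipy.optimize import least_squares
c=tuple(np.load('w3.npy',allow_pickle=True)); c2=tuple(np.load('w2.npy',allow_pickle=True))
def fit(name,obs,s0):
    # obs: (u,v, model xyz) in image px
    def r(p):
        C,S=np.cos(p[2]),np.sin(p[2])
        return np.concatenate([np.array(w2px('wrist',(p[0]+C*X-S*Y,p[1]+S*X+C*Y,Z),cc))-(u,v) for u,v,X,Y,Z,cc in obs])
    q=least_squares(r,s0).x; print(name,q.round(4),'res',r(q).round(1)); return q
A=lambda u,v,*m:(257+u/3-.33,22+v/3-.33,*m,c)
B=lambda u,v,*m:(43+u/3-.33,39+v/3-.33,*m,c)
k=1e-3
def nest(o): return [A(u,v,X*k,Y*k,Z*k) for u,v,X,Y,Z in o]
fit('yellow',nest([(18,54,-57,-26,24),(142,33,-57,26,24),(95,454,112,-26,14),(200,438,112,26,14)]),[.5,-.17,0])
fit('red',nest([(340,8,-57,-26,24),(467,22,-57,26,24),(281,420,112,-26,14),(390,432,112,26,14)]),[.5,-.06,0])
fit('blue',nest([(610,184,-57,-26,24),(735,181,-57,26,24),(668,555,112,26,14)]),[.5,.06,0])
fit('green',[B(u,v,X*k,Y*k,10*k) for u,v,X,Y in [(120,32,-96,-56),(335,60,-96,34),(155,434,82,-56),(345,455,82,34)]],[.5,-.4,0])
# drivers' handle top, socket end
for n,o in dict(blue=[(90,92,-41,0,24),(127,400,92,0,13)],yellow=[(388,58,-41,0,26),(345,383,92,0,13)],red=[(668,228,-41,0,26),(633,518,92,0,13)]).items(): fit('drv '+n,nest(o),[.5,0,0])
# two-view heights
def tri(u,v,u2,v2):
    rows=[];
    for (a,b,cc) in ((u,v,c),(u2,v2,c2)):
        f,cx,cy,R,t=cc; P=np.c_[R,t]; rows+=[(a-cx)/f*P[2]-P[0],(b-cy)/f*P[2]-P[1]]
    X=np.linalg.svd(np.array(rows))[2][-1]; return (X[:3]/X[3]).round(3)
a=lambda u,v:A(u,v)[:2]; b=lambda u,v:B(u,v)[:2]
print(tri(*a(18,54),187,112.5),tri(*a(467,22),299,103),tri(*a(735,181),368,142),tri(*b(335,60),110,118),tri(*b(155,434),66,215))
E
python3 m.py; python3 -c "
from h import *
plan((.5,.39,.1))"
```

```text
yellow [ 0.4685 -0.1808  0.1516] res [-0.1  0.5  0.2  0.5 -0.7 -0.6  0.5 -0.7]
red [ 0.4582 -0.0635 -0.1027] res [ 0.1  0.4 -0.2  0.7  0.  -0.6  0.1 -0.8]
blue [0.5217 0.0629 0.0202] res [ 0.5  0.2 -0.5  0.4 -0.1 -0.7]
green [ 0.5256 -0.4045 -0.122 ] res [ 0.3 -0.2 -0.4 -0.1  0.3  0.  -0.2  0.4]
drv blue [ 0.4691 -0.1819  0.0978] res [-0.1 -1.2  0.1  1.5]
drv yellow [ 0.4583 -0.0659 -0.0612] res [-0.   0.2  0.  -0.3]
drv red [0.5238 0.0648 0.0793] res [ 0.   0.1 -0.  -0.1]
[ 0.416 -0.215  0.022] [ 0.401 -0.029  0.015] [0.464 0.087 0.026] [ 0.426 -0.383 -0.036] [ 0.604 -0.48  -0.003]
pos [ 0.5802 -0.1489  0.2495] yaw -3.1404 t 4.3
turn rows total [ 0.02 -0.02 -0.  ]  then shift total (units .03, tool axes at target) [ 2.65 17.97  4.98]
```

Corner fits are within 1 px, and the heights agree with the text wherever the pixel pairs were good. I'll work out the mat pose and park the red driver first.

```bash
cat > mat.py <<'E'
from m import *
k=1e-3
fit('mat',[(u,v,X*k,Y*k,3*k,c2) for u,v,X,Y in [(408.5,110.5,-57,-26),(438.5,110.5,-57,26),(432.5,205.5,112,26),(402,204.5,112,-26)]],[.46,.18,0])
plan((.524,.064,.10),np.pi+.06)
E
python3 mat.py | tail -3
```

```text
mat [0.4703 0.1861 0.0272] res [ 0.   0.7  0.3 -0.1 -1.6 -1.2  1.2  0.5]
pos [ 0.5802 -0.1489  0.2495] yaw -3.1404 t 4.3
turn rows total [ 0.02 -0.02 -0.49]  then shift total (units .03, tool axes at target) [1.44 7.2  4.98]
```

>>> move_arm --commands '[[[0,0,0,0,0,-0.49,-0.3],[0.18,0.9,0.62,0,0,0,-0.3],[0.18,0.9,0.62,0,0,0,-0.3],[0.18,0.9,0.62,0,0,0,-0.3],[0.18,0.9,0.62,0,0,0,-0.3],[0.18,0.9,0.62,0,0,0,-0.3],[0.18,0.9,0.62,0,0,0,-0.3],[0.18,0.9,0.62,0,0,0,-0.3],[0.18,0.9,0.62,0,0,0,-0.3],[0,0,0,0,0,0,-0.3],[0,0,0,0,0,0,-0.3]]]'

```text
time_s: 5.23
ee_pos: [0.523, 0.0654, 0.1023]
ee_rot: [0.101, -3.139, -0.0]
contact_force: [1.1, -0.6, 0.8]
width: 0.653
grip_force: 0.0
```

```bash
python3 -c "
from h import *
plan((.524,.064,.0125),np.pi+.06); c=cal('wrist')
im=snap('wrist','w4.png'); print(bot.sense()['width'],w2px('wrist',(.524,.064,.029),c))"
```

```text
pos [0.523  0.0654 0.1023] yaw -3.0773 t 5.2
turn rows total [ 0.   -0.01  0.04]  then shift total (units .03, tool axes at target) [-0.03 -0.05  2.99]
0.646374052458209 (np.float64(314.91298211364057), np.float64(204.91664684498858))
```

View pics/w4.png

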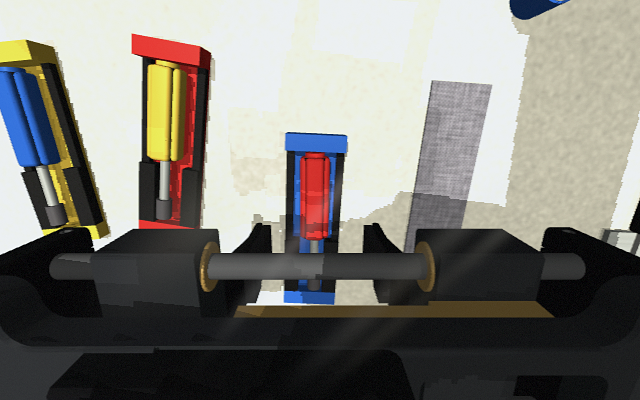

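The red handle spans u 301–331 and v 152–240, centred between the fingers as predicted. Descending to grip.

>>> move_arm --commands '[[[0,0,0.8,0,0,0,-0.3],[0,0,0.8,0,0,0,-0.3],[0,0,0.7,0,0,0,-0.3],[0,0,0.45,0,0,0,-0.3],[0,0,0.24,0,0,0,-0.3],[0,0,0,0,0,0,-0.3],[0,0,0,0,0,0,1],[0,0,0,0,0,0,1],[0,0,0,0,0,0,1],[0,0,0,0,0,0,1],[0,0,0,0,0,0,1]]]' --newtons 25

```text
time_s: 6.2
ee_pos: [0.5252, 0.0622, 0.013]
ee_rot: [-0.092, 3.139, -0.0]
contact_force: [-0.3, -0.0, 0.3]
width: 0.354
grip_force: 0.0
```

>>> move_arm --commands '[[[0,0,-0.5,0,0,0,1],[0,0,-0.9,0,0,0,1],[0,0,-0.9,0,0,0,1],[0,0,0,0,0,0,1]]]'

```text
time_s: 6.53
ee_pos: [0.5277, 0.0622, 0.0854]
ee_rot: [-0.092, 3.132, -0.002]
contact_force: [0.2, -0.7, -0.8]
width: 0.284
grip_force: 25.0
```

```bash
python3 -c "
from h import *
plan((.472,.186,.04),np.pi+.027);s=bot.sense(); print(s['width'],s['grip_force'],s['contact_force']); snap('wrist','w5.png')"
```

```text
pos [0.5277 0.0622 0.0854] yaw -3.0826 t 6.5
turn rows total [-0.01  0.07  0.27]  then shift total (units .03, tool axes at target) [1.75 4.18 1.51]
0.28413880305477474 24.994294345378876 [ 0.21078295 -0.70455107 -0.77106654]
```

View pics/w5.png

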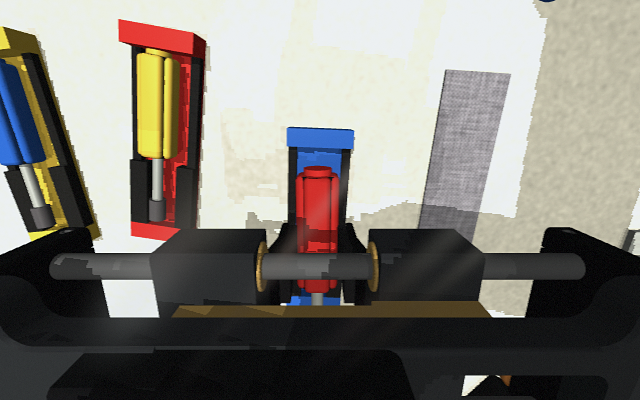

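The red driver is gripped and lifted clear, its butt at (317,168). The fingers finished closing during the lift, so I'll check its height in the grip.

```bash
python3 -c "
from h import *
p=bot.sense()['ee_pos']
for dz in (0.016,.012,.008,.004,0,-.004): # handle top above TCP
  q=p+[-.041*np.cos(.06),-.041*np.sin(.06),dz]; print(dz,np.round(w2px('wrist',q),1), 'bottom butt',np.round(w2px('wrist',q-[0,0,.026]),1))
"
```

```text
0.016 [316.4 180.1] bottom butt [316.5 170.7]
0.012 [316.4 178.5] bottom butt [316.5 169.5]
0.008 [316.4 176.9] bottom butt [316.5 168.3]
0.004 [316.4 175.4] bottom butt [316.5 167.2]
0 [316.4 174. ] bottom butt [316.5 166.2]
-0.004 [316.4 172.6] bottom butt [316.5 165.1]
```

>>> move_arm --commands '[[[0,0,0,0,0,0.27,1],[0.35,0.84,0,0,0,0,1],[0.35,0.84,0,0,0,0,1],[0.35,0.84,0,0,0,0,1],[0.35,0.84,0,0,0,0,1],[0.35,0.84,0,0,0,0,1],[0,0,0.7,0,0,0,1],[0,0,0.7,0,0,0,1],[0,0,0.4,0,0,0,1],[0,0,0.3,0,0,0,1],[0,0,0,0,0,0,1],[0,0,0,0,0,0,1]]]'

```text
time_s: 7.58
ee_pos: [0.4683, 0.1868, 0.0175]
ee_rot: [0.041, -3.14, 0.0]
contact_force: [1.0, 0.3, -0.6]
width: 0.292
grip_force: 25.0
```

```bash
python3 -c "
from h import *
plan((.472,.186,.013),np.pi+.027);s=bot.sense(); print(s['width'],s['grip_force'],s['contact_force'],s['wrist_torque'])"
```

```text
pos [0.4683 0.1868 0.0175] yaw -3.1152 t 7.6
turn rows total [-0.   -0.01 -0.01]  then shift total (units .03, tool axes at target) [-0.12 -0.03  0.15]
0.29197615102093866 24.997633695602417 [ 0.96714588  0.28103367 -0.61021232] [ 0.07897512 -0.01621427  0.05585163]
```

>>> move_arm --commands '[[[-0.1,0,0.13,0,0,0,1],[0,0,0.03,0,0,0,1],[0,0,0,0,0,0,1],[0,0,0,0,0,0,-0.3],[0,0,0,0,0,0,-0.3],[0,0,0,0,0,0,-0.3],[0,0,0,0,0,0,-0.3],[0,0,0,0,0,0,-0.3],[0,0,0,0,0,0,-0.3]]]'

```text
time_s: 8.33
ee_pos: [0.4719, 0.1868, 0.0131]
ee_rot: [0.041, -3.141, 0.0]
contact_force: [0.3, 0.3, 0.6]
width: 0.622
grip_force: 0.0
```

>>> move_arm --commands '[[[0,0,-0.7,0,0,0,-0.3],[0,0,-0.9,0,0,0,-0.3],[0,0,-0.9,0,0,-0.69,-0.3],[0.12,-1,0,0,0,0,-0.3],[0.12,-1,0,0,0,0,-0.3],[0.12,-1,0,0,0,0,-0.3],[0.12,-1,0,0,0,0,-0.3],[0.12,-1,0,0,0,0,-0.3],[0.12,-1,0,0,0,0,-0.3],[0.12,-1,0,0,0,0,-0.3],[0.12,-1,0,0,0,0,-0.3],[0.12,-1,0,0,0,0,-0.3],[0.12,-1,0,0,0,0,-0.3],[0.12,-1,0,0,0,0,-0.3],[0.12,-1,0,0,0,0,-0.3],[0,0,0,0,0,0,-0.3]]]'

```text
time_s: 9.67
ee_pos: [0.4702, -0.1818, 0.0886]
ee_rot: [-0.164, 3.133, -0.007]
contact_force: [-0.1, -0.2, -0.0]
width: 0.648
grip_force: 0.0
```

```bash
python3 -c "
from h import *
plan((.469,-.182,.013),np.pi+.11);c=cal('wrist');snap('wrist','w6.png'); print(w2px('wrist',(.469,-.182,.029),c))
p=[w2px('wrist',(.469+a*np.cos(.11),-.182+a*np.sin(.11),z),c) for a,z in((-.041,.029),(.034,.029))];print(np.round(p))"
```

```text
pos [ 0.4702 -0.1818  0.0886] yaw -3.0372 t 9.7
turn rows total [-0.04  0.03 -0.05]  then shift total (units .03, tool axes at target) [ 0.04 -0.    2.52]
(np.float64(316.9019727941215), np.float64(207.05784700607327))
[[317. 157.]
 [317. 245.]]
```

View pics/w6.png

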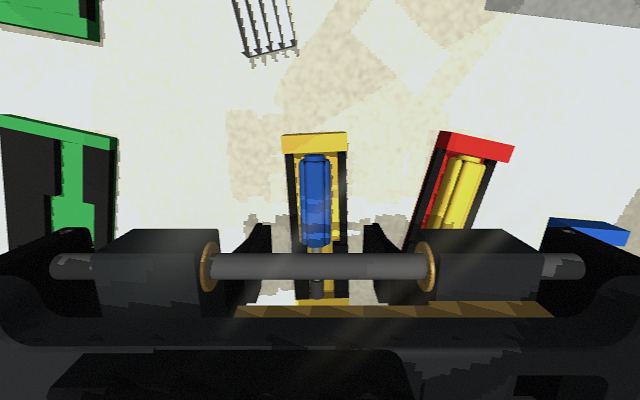

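The blue handle, at (300–331,155–247), is centred and parallel. Gripping it and waiting longer for the close.

>>> move_arm --commands '[[[0,0,0.8,0,0,0,-0.3],[0,0,0.8,0,0,0,-0.3],[0,0,0.5,0,0,0,-0.3],[0,0,0.3,0,0,0,-0.3],[0,0,0.12,0,0,0,-0.3],[0,0,0,0,0,0,1],[0,0,0,0,0,0,1],[0,0,0,0,0,0,1],[0,0,0,0,0,0,1],[0,0,0,0,0,0,1],[0,0,0,0,0,0,1],[0,0,0,0,0,0,1],[0,0,0,0,0,0,1],[0,0,0,0,0,0,1]]]'

```text
time_s: 10.88
ee_pos: [0.4692, -0.1766, 0.0136]
ee_rot: [-0.172, 3.135, -0.003]
contact_force: [-0.1, -1.6, 6.2]
width: 0.296
grip_force: 24.9
```

>>> move_arm --commands '[[[0,0,-0.5,0,0,0,1],[0,0,-0.9,0,0,0,1],[0,0,-0.9,0,0,0.7,1],[0,0,0,0,0,0,1]]]'

```text
time_s: 11.22
ee_pos: [0.4697, -0.1763, 0.0851]
ee_rot: [-0.035, 3.137, -0.004]
contact_force: [0.2, -0.1, -1.4]
width: 0.291
grip_force: 24.9
```

```bash
python3 -c "
from h import *
plan((.5217,.0635,.03),np.pi+.02);s=bot.sense(); print(s['width'],s['grip_force'],s['contact_force'])"
```

```text
pos [ 0.4697 -0.1763  0.0851] yaw -3.1193 t 11.2
turn rows total [-0.02  0.04  0.02]  then shift total (units .03, tool axes at target) [-1.89  7.96  1.84]
0.290648598149964 24.85321193933487 [ 0.22854217 -0.12349937 -1.35145706]
```

>>> move_arm --commands '[[[-0.24,1,0,0,0,0,1],[-0.24,1,0,0,0,0,1],[-0.24,1,0,0,0,0,1],[-0.24,1,0,0,0,0,1],[-0.24,1,0,0,0,0,1],[-0.24,1,0,0,0,0,1],[-0.24,1,0,0,0,0,1],[-0.24,1,0,0,0,0,1],[0,0,0.5,0,0,0,1],[0,0,0.5,0,0,0,1],[0,0,0,0,0,0,1],[0,0,0,0,0,0,1]]]'

```text
time_s: 12.22
ee_pos: [0.5179, 0.0661, 0.0505]
ee_rot: [0.04, -3.137, -0.001]
contact_force: [0.2, 0.7, -1.4]
width: 0.297
grip_force: 24.9
```

```bash
python3 -c "
from h import *
plan((.5217,.0635,.0135),np.pi+.02);s=bot.sense(); print(s['width'],s['grip_force'],s['contact_force'])
snap('wrist','w7.png')"
```

```text
pos [0.5179 0.0661 0.0505] yaw -3.116 t 12.2
turn rows total [ 0.01 -0.04  0.05]  then shift total (units .03, tool axes at target) [-0.12 -0.09  1.23]
0.29694354318201377 24.85193431377411 [ 0.23816552  0.73474104 -1.41962604]
```

View pics/w7.png

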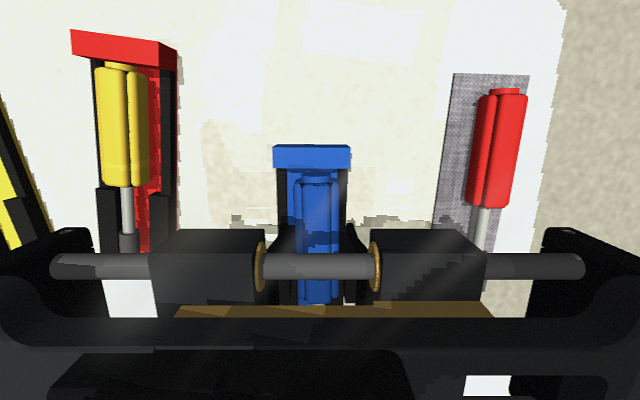

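The blue driver is over the blue nest at (313,200), well centred, and the red one lies on the mat at (500,150). Lowering now.

>>> move_arm --commands '[[[-0.12,-0.09,0.3,0,0,0,1],[0,0,0.4,0,0,0,1],[0,0,0.25,0,0,0,1],[0,0,0.1,0,0,0,1],[0,0,0,0,0,0,1],[0,0,0,0,0,0,1]]]'

```text
time_s: 12.77
ee_pos: [0.5234, 0.0629, 0.0203]
ee_rot: [0.039, -3.141, -0.0]
contact_force: [-0.5, -0.1, -0.7]
width: 0.296
grip_force: 24.9
```

```bash
python3 -c "
from h import *
plan((.5217,.0635,.0135),np.pi+.02);s=bot.sense(); print(s['width'],s['grip_force'],s['contact_force'],s['wrist_torque'])"
```

```text
pos [0.5234 0.0629 0.0203] yaw -3.117 t 12.8
turn rows total [ 0.   -0.    0.04]  then shift total (units .03, tool axes at target) [0.06 0.02 0.23]
0.2960799492246371 24.852004051208496 [-0.48094635 -0.0805882  -0.6875411 ] [ 0.0125827  -0.00710082 -0.0136779 ]
```

>>> move_arm --commands '[[[0.05,0,0.15,0,0,0,1],[0,0,0.08,0,0,0,1],[0,0,0,0,0,0,1],[0,0,0,0,0,0,-0.3],[0,0,0,0,0,0,-0.3],[0,0,0,0,0,0,-0.3],[0,0,0,0,0,0,-0.3],[0,0,0,0,0,0,-0.3],[0,0,0,0,0,0,-0.3]]]'

```text
time_s: 13.52
ee_pos: [0.522, 0.0631, 0.0135]
ee_rot: [-0.039, 3.141, -0.0]
contact_force: [-0.0, -0.2, 0.1]
width: 0.619
grip_force: 0.0
```

>>> move_arm --commands '[[[0,0,-0.7,0,0,0,-0.3],[0,0,-0.9,0,0,0,-0.3],[0,0,-0.9,0,0,0.77,-0.3],[0.37,-0.88,0,0,0,0,-0.3],[0.37,-0.88,0,0,0,0,-0.3],[0.37,-0.88,0,0,0,0,-0.3],[0.37,-0.88,0,0,0,0,-0.3],[0.37,-0.88,0,0,0,0,-0.3],[0,0,0,0,0,0,-0.3],[0,0,0,0,0,0,-0.3]]]'

```text
time_s: 14.35
ee_pos: [0.4573, -0.066, 0.0885]
ee_rot: [-0.111, -3.14, -0.0]
contact_force: [0.0, -0.2, 0.5]
width: 0.65
grip_force: 0.0
```

```bash
python3 -c "
from h import *
plan((.458,-.0655,.013),np.pi-.07);c=cal('wrist');snap('wrist','w8.png'); print(w2px('wrist',(.4583,-.0655,.029),c))"
```

```text
pos [ 0.4573 -0.066   0.0885] yaw 3.0708 t 14.3
turn rows total [ 0.   -0.   -0.01]  then shift total (units .03, tool axes at target) [-0.02  0.02  2.52]
(np.float64(317.21186246490964), np.float64(209.92783427081883))
```

View pics/w8.png

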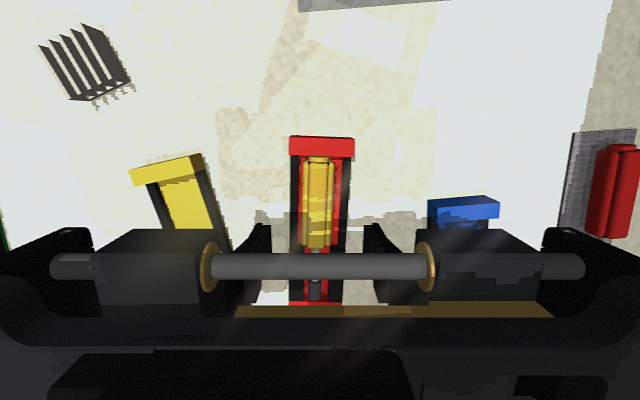

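The yellow handle, at (301–335,157–247), is centred. Gripping it.

>>> move_arm --commands '[[[0,0,0.8,0,0,0,-0.3],[0,0,0.8,0,0,0,-0.3],[0,0,0.5,0,0,0,-0.3],[0,0,0.3,0,0,0,-0.3],[0,0,0.12,0,0,0,-0.3],[0,0,0,0,0,0,1],[0,0,0,0,0,0,1],[0,0,0,0,0,0,1],[0,0,0,0,0,0,1],[0,0,0,0,0,0,1],[0,0,0,0,0,0,1],[0,0,0,0,0,0,1],[0,0,0,0,0,0,1],[0,0,0,0,0,0,1]]]'

```text
time_s: 15.57
ee_pos: [0.458, -0.0651, 0.0134]
ee_rot: [0.106, 3.139, -0.001]
contact_force: [0.3, 0.5, 6.6]
width: 0.293
grip_force: 24.8
```

>>> move_arm --commands '[[[0,0,-0.5,0,0,0,1],[0,0,-0.9,0,0,0,1],[0,0,-0.9,0,0,-0.92,1],[0,0,0,0,0,-0.93,1],[0,0,0,0,0,0,1],[0,0,0,0,0,0,1]]]'

```text
time_s: 16.07
ee_pos: [0.4574, -0.0648, 0.0819]
ee_rot: [0.238, -3.132, -0.0]
contact_force: [-0.9, -0.7, -0.4]
width: 0.293
grip_force: 24.8
```

```bash
python3 -c "
from h import *
plan((.4685,-.181,.05),np.pi+.152);s=bot.sense(); print(s['width'],s['grip_force'],s['contact_force'])"
```

```text
pos [ 0.4574 -0.0648  0.0819] yaw -2.9899 t 16.1
turn rows total [ 0. -0. -0.]  then shift total (units .03, tool axes at target) [ 0.22 -3.88  1.06]
0.29316238144746604 24.771950840950012 [-0.93052249 -0.6811056  -0.35984404]
```

>>> move_arm --commands '[[[0.05,-0.97,0,0,0,0,1],[0.06,-0.97,0,0,0,0,1],[0.05,-0.97,0,0,0,0,1],[0.06,-0.97,0,0,0,0,1],[0,0,0.6,0,0,0,1],[0,0,0.5,0,0,0,1],[0,0,0,0,0,0,1],[0,0,0,0,0,0,1],[0,0,0,0,0,0,1]]]'

```text
time_s: 16.82
ee_pos: [0.4687, -0.1804, 0.0485]
ee_rot: [0.241, -3.131, -0.002]
contact_force: [0.5, -0.6, -0.5]
width: 0.296
grip_force: 24.8
```

```bash
python3 -c "
from h import *
plan((.4685,-.181,.0135),np.pi+.152);s=bot.sense(); print(s['width'],s['grip_force'],s['contact_force'])"
```

```text
pos [ 0.4687 -0.1804  0.0485] yaw -2.9877 t 16.8
turn rows total [ 0.01 -0.01  0.02]  then shift total (units .03, tool axes at target) [ 0.01 -0.02  1.17]
0.29647485125092493 24.77235049009323 [ 0.52966875 -0.58820885 -0.46943457]
```

>>> move_arm --commands '[[[0,0,0.4,0,0,0,1],[0,0,0.4,0,0,0,1],[0,0,0.2,0,0,0,1],[0,0,0.12,0,0,0,1],[0,0,0.05,0,0,0,1],[0,0,0,0,0,0,1],[0,0,0,0,0,0,1],[0,0,0,0,0,0,-0.3],[0,0,0,0,0,0,-0.3],[0,0,0,0,0,0,-0.3],[0,0,0,0,0,0,-0.3],[0,0,0,0,0,0,-0.3],[0,0,0,0,0,0,-0.3]]]'

```text
time_s: 17.9
ee_pos: [0.4691, -0.181, 0.0138]
ee_rot: [-0.243, 3.132, -0.0]
contact_force: [-0.1, 1.1, -0.1]
width: 0.616
grip_force: 0.0
```

>>> move_arm --commands '[[[0,0,-0.7,0,0,0,-0.3],[0,0,-0.9,0,0,0.53,-0.3],[0,0,-0.9,0,0,0.52,-0.3],[-0.04,0.95,0,0,0,0,-0.3],[-0.03,0.94,0,0,0,0,-0.3],[-0.03,0.94,0,0,0,0,-0.3],[-0.04,0.94,0,0,0,0,-0.3],[-0.03,0.94,0,0,0,0,-0.3],[-0.04,0.95,0,0,0,0,-0.3],[-0.03,0.94,0,0,0,0,-0.3],[-0.03,0.94,0,0,0,0,-0.3],[-0.04,0.94,0,0,0,0,-0.3],[-0.03,0.94,0,0,0,0,-0.3],[-0.04,0.94,0,0,0,0,-0.3],[-0.03,0.94,0,0,0,0,-0.3],[-0.03,0.94,0,0,0,0,-0.3],[0,0,0,0,0,0,-0.3],[0,0,0,0,0,0,-0.3]]]'

```text
time_s: 19.4
ee_pos: [0.4714, 0.1877, 0.0887]
ee_rot: [-0.05, 3.141, -0.0]
contact_force: [-0.0, 0.1, -0.4]
width: 0.649
grip_force: 0.0
```

```bash
python3 -c "
from h import *
plan((.472,.187,.013),np.pi+.027);im=snap('wrist','w9.png')
h=cv2.cvtColor(im,cv2.COLOR_RGB2HSV); m=(((h[...,0]<8)|(h[...,0]>172))&(h[...,1]>150)&(h[...,2]>60)).astype(np.uint8)
n,l,st,ce=cv2.connectedComponentsWithStats(m); i=1+st[1:,4].argsort()[::-1][:3]; print(st[i],ce[i])
f,cx,cy,R,t=cal('wrist'); print([np.round(R.T@(np.array(r['location'])-t),3) for r in vision.recognise('wrist','driver_red')], w2px('wrist',(.472,.187,.029)))"
```

```text
pos [0.4714 0.1877 0.0887] yaw -3.1096 t 19.4
turn rows total [-0.    0.    0.04]  then shift total (units .03, tool axes at target) [-0.02 -0.02  2.52]
[[   0  106   63  136 4860]
 [ 301  149   32   94 2589]
 [  66  189    6   38   67]] [[ 30.58415638 165.00658436]
 [316.18385477 193.68443414]
 [ 68.40298507 207.47761194]]
[array([0.466, 0.187, 0.032])] (np.float64(317.812537332529), np.float64(209.43574850562845))
```

>>> move_arm --commands '[[[0.1,0,0.8,0,0,0,-0.3],[0,0,0.8,0,0,0,-0.3],[0,0,0.5,0,0,0,-0.3],[0,0,0.3,0,0,0,-0.3],[0,0,0.12,0,0,0,-0.3],[0,0,0,0,0,0,1],[0,0,0,0,0,0,1],[0,0,0,0,0,0,1],[0,0,0,0,0,0,1],[0,0,0,0,0,0,1],[0,0,0,0,0,0,1],[0,0,0,0,0,0,1],[0,0,0,0,0,0,1],[0,0,0,0,0,0,1]]]'

```text
time_s: 20.67
ee_pos: [0.4691, 0.1866, 0.0137]
ee_rot: [-0.045, 3.14, 0.0]
contact_force: [-0.6, -0.1, 6.3]
width: 0.29
grip_force: 25.0
```

>>> move_arm --commands '[[[0,0,-0.5,0,0,0,1],[0,0,-0.9,0,0,0.56,1],[0,0,-0.9,0,0,0.56,1],[0,0,0,0,0,0,1],[0,0,0,0,0,0,1]]]'

```text
time_s: 21.08
ee_pos: [0.4696, 0.1866, 0.0832]
ee_rot: [0.165, 3.134, 0.001]
contact_force: [0.7, -0.7, -1.2]
width: 0.296
grip_force: 25.0
```

```bash
python3 -c "
from h import *
plan((.4582,-.064,.05),np.pi-.103);s=bot.sense(); print(s['width'],s['grip_force'],s['contact_force'])"
```

```text
pos [0.4696 0.1866 0.0832] yaw 3.0366 t 21.1
turn rows total [ 0.01  0.03 -0.02]  then shift total (units .03, tool axes at target) [-0.48 -8.35  1.11]
0.29569334139214404 24.99862164258957 [ 0.71598538 -0.66511324 -1.17003726]
```

>>> move_arm --commands '[[[-0.05,-0.93,0,0,0,0,1],[-0.05,-0.93,0,0,0,0,1],[-0.05,-0.93,0,0,0,0,1],[-0.05,-0.93,0,0,0,0,1],[-0.05,-0.93,0,0,0,0,1],[-0.05,-0.93,0,0,0,0,1],[-0.06,-0.93,0,0,0,0,1],[-0.06,-0.92,0,0,0,0,1],[-0.06,-0.92,0,0,0,0,1],[0,0,0.6,0,0,0,1],[0,0,0.5,0,0,0,1],[0,0,0,0,0,0,1],[0,0,0,0,0,0,1],[0,0,0,0,0,0,1]]]'

```text
time_s: 22.25
ee_pos: [0.4562, -0.0638, 0.0488]
ee_rot: [-0.165, -3.136, -0.001]
contact_force: [-0.3, 0.6, -0.9]
width: 0.291
grip_force: 25.0
```

```bash
python3 -c "
from h import *
plan((.4582,-.064,.0135),np.pi-.103);s=bot.sense(); print(s['width'],s['grip_force'],s['contact_force'])"
```

```text
pos [ 0.4562 -0.0638  0.0488] yaw 3.0366 t 22.2
turn rows total [ 0.   -0.01 -0.02]  then shift total (units .03, tool axes at target) [-0.07 -0.    1.18]
0.29111957932959953 24.998411536216736 [-0.27262788  0.59904626 -0.8716644 ]
```

>>> move_arm --commands '[[[-0.07,0,0.4,0,0,0,1],[0,0,0.4,0,0,0,1],[0,0,0.2,0,0,0,1],[0,0,0.12,0,0,0,1],[0,0,0.05,0,0,0,1],[0,0,0,0,0,0,1],[0,0,0,0,0,0,1],[0,0,0,0,0,0,-0.3],[0,0,0,0,0,0,-0.3],[0,0,0,0,0,0,-0.3],[0,0,0,0,0,0,-0.3],[0,0,0,0,0,0,-0.3],[0,0,0,0,0,0,-0.3]]]'

```text
time_s: 23.33
ee_pos: [0.4588, -0.0645, 0.0141]
ee_rot: [0.166, 3.137, -0.0]
contact_force: [-0.1, 0.1, 0.1]
width: 0.621
grip_force: 0.0
```

>>> move_arm --commands '[[[0,0,-0.7,0,0,0,-0.3],[0,0,-0.9,0,0,-0.52,-0.3],[0,0,-0.9,0,0,-0.52,-0.3],[-0.13,1,0,0,0,0,-0.3],[-0.13,1,0,0,0,0,-0.3],[-0.13,1,0,0,0,0,-0.3],[-0.13,1,0,0,0,0,-0.3],[-0.13,1,0,0,0,0,-0.3],[-0.13,1,0,0,0,0,-0.3],[-0.13,1,0,0,0,0,-0.3],[-0.13,1,0,0,0,0,-0.3],[-0.13,1,0,0,0,0,-0.3],[-0.13,1,0,0,0,0,-0.3],[-0.13,1,0,0,0,0,-0.3],[-0.13,1,0,0,0,0,-0.3],[-0.13,1,0,0,0,0,-0.3],[-0.13,1,0,0,0,0,-0.3],[-0.13,1,0,0,0,0,-0.3],[0,0,0,0,0,0,-0.3],[0,0,0,0,0,0,-0.3]]]'

```text
time_s: 25.0
ee_pos: [0.5081, 0.3879, 0.0887]
ee_rot: [-0.034, 3.141, -0.0]
contact_force: [-0.4, 0.0, -0.3]
width: 0.648
grip_force: 0.0
```

```bash
python3 -c "
from h import *
plan((.508,.3922,.004),np.pi+.02);c=cal('wrist');im=snap('wrist','w10.png')
cr=im[90:260,200:440]; cv2.imwrite('pics/w10c.png',cv2.resize(cr,None,fx=3,fy=3,interpolation=cv2.INTER_CUBIC)[:,:,::-1])
np.save('w10.npy',np.array(c,dtype=object),allow_pickle=True)
for a,b in ((-.0275,-.016),(-.0275,.016),(.0275,-.016),(.0275,.016)): 
  u,v=w2px('wrist',(.508+a-b*.02,.3922+b+a*.02,.018),c); print(round((u-200)*3),round((v-90)*3))"
```

```text
pos [0.5081 0.3879 0.0887] yaw -3.1197 t 25.0
turn rows total [-0.    0.    0.02]  then shift total (units .03, tool axes at target) [0.   0.14 2.82]
308 249
423 250
310 433
418 433
```

View pics/w10c.png

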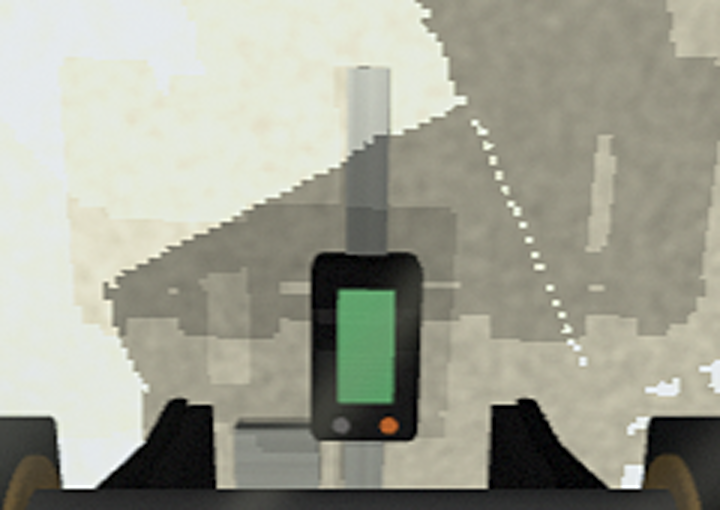

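The caliper housing is at (311–422,253–440) in the crop, about 1.5 mm further in +x than predicted and parallel to the tool. Gripping with the tips 9 mm up so that they clear the nest walls.

>>> move_arm --commands '[[[-0.04,0.14,0.8,0,0,0,-0.3],[0,0,0.8,0,0,0,-0.3],[0,0,0.6,0,0,0,-0.3],[0,0,0.3,0,0,0,-0.3],[0,0,0.16,0,0,0,-0.3],[0,0,0,0,0,0,1],[0,0,0,0,0,0,1],[0,0,0,0,0,0,1],[0,0,0,0,0,0,1],[0,0,0,0,0,0,1],[0,0,0,0,0,0,1],[0,0,0,0,0,0,1],[0,0,0,0,0,0,1]]]' --newtons 30

```text
time_s: 26.13
ee_pos: [0.5104, 0.3913, 0.0104]
ee_rot: [-0.03, 3.14, 0.001]
contact_force: [-0.3, -0.4, 6.2]
width: 0.366
grip_force: 30.0
```

>>> move_arm --commands '[[[0,0,-0.4,0,0,0,1],[0,0,-0.9,0,0,0,1],[0,0,-0.9,0,0,0,1],[0,0,-0.5,0,0,0,1],[0,0,0,0,0,0,1],[0,0,0,0,0,0,1]]]'

```text
time_s: 26.63
ee_pos: [0.5099, 0.391, 0.091]
ee_rot: [-0.03, 3.14, 0.001]
contact_force: [0.2, -1.1, -2.8]
width: 0.359
grip_force: 30.0
```

```bash
python3 -c "
from h import *
plan((.5256,-.404,.05),np.pi-.122);s=bot.sense(); print(s['width'],s['grip_force'],s['contact_force'],s['wrist_torque'])"
```

```text
pos [0.5099 0.391  0.091 ] yaw -3.1225 t 26.6
turn rows total [0.01 0.01 1.18]  then shift total (units .03, tool axes at target) [ -3.74 -26.24   1.37]
0.358807283689656 29.998521208763123 [ 0.18837544 -1.07555942 -2.78747297] [ 0.04754152  0.04390165 -0.02888464]
```

>>> move_arm --commands '[[[0,0,0,0,0,0.59,1],[0,0,0,0,0,0.59,1],[-0.14,-0.97,0,0,0,0,1],[-0.14,-0.97,0,0,0,0,1],[-0.14,-0.97,0,0,0,0,1],[-0.14,-0.97,0,0,0,0,1],[-0.14,-0.97,0,0,0,0,1],[-0.14,-0.97,0,0,0,0,1],[-0.14,-0.97,0,0,0,0,1],[-0.14,-0.97,0,0,0,0,1],[-0.14,-0.97,0,0,0,0,1],[-0.14,-0.97,0,0,0,0,1],[-0.14,-0.97,0,0,0,0,1],[-0.14,-0.97,0,0,0,0,1],[-0.14,-0.97,0,0,0,0,1],[-0.14,-0.97,0,0,0,0,1],[-0.14,-0.97,0,0,0,0,1],[-0.14,-0.97,0,0,0,0,1],[-0.14,-0.97,0,0,0,0,1],[-0.14,-0.97,0,0,0,0,1]]]'

```text
time_s: 28.3
ee_pos: [0.5191, -0.139, 0.0885]
ee_rot: [-0.192, -3.132, -0.003]
contact_force: [1.7, -0.1, -1.6]
width: 0.363
grip_force: 30.0
```

>>> move_arm --commands '[[[-0.13,-0.97,0,0,0,0,1],[-0.13,-0.97,0,0,0,0,1],[-0.13,-0.97,0,0,0,0,1],[-0.13,-0.97,0,0,0,0,1],[-0.13,-0.97,0,0,0,0,1],[-0.13,-0.97,0,0,0,0,1],[-0.13,-0.97,0,0,0,0,1],[-0.13,-0.97,0,0,0,0,1],[-0.13,-0.97,0,0,0,0,1],[0,0,0.6,0,0,0,1],[0,0,0.4,0,0,0,1],[0,0,0,0,0,0,1],[0,0,0,0,0,0,1],[0,0,0,0,0,0,1]]]'

```text
time_s: 29.47
ee_pos: [0.5232, -0.4008, 0.0594]
ee_rot: [-0.19, -3.134, -0.003]
contact_force: [1.0, -0.1, -1.4]
width: 0.36
grip_force: 30.0
```

```bash
python3 -c "
from h import *
plan((.5256,-.404,.012),np.pi-.122);s=bot.sense(); print(s['width'],s['grip_force'],s['contact_force'])
im=snap('wrist','w11.png'); c=cal('wrist');np.save('w11.npy',np.array(c,dtype=object),allow_pickle=True)
cr=im[60:260,180:460]; cv2.imwrite('pics/w11c.png',cv2.resize(cr,None,fx=2.8,fy=2.8,interpolation=cv2.INTER_CUBIC)[:,:,::-1])
C,S=np.cos(-.122),np.sin(-.122)
for a,b in ((-96,-56),(-96,34),(27,-56)):
  a/=1e3;b/=1e3; u,v=w2px('wrist',(.5256+a*C-b*S,-.4045+b*C+a*S,.01),c); print(round((u-180)*2.8),round((v-60)*2.8))"
```

```text
pos [ 0.5232 -0.4008  0.0594] yaw 3.0203 t 29.5
turn rows total [ 0.02 -0.02  0.01]  then shift total (units .03, tool axes at target) [-0.09 -0.1   1.58]
0.3600447701828648 29.99862849712372 [ 0.98860787 -0.07255713 -1.43282426]
147 73
506 73
181 522
```

View pics/w11c.png

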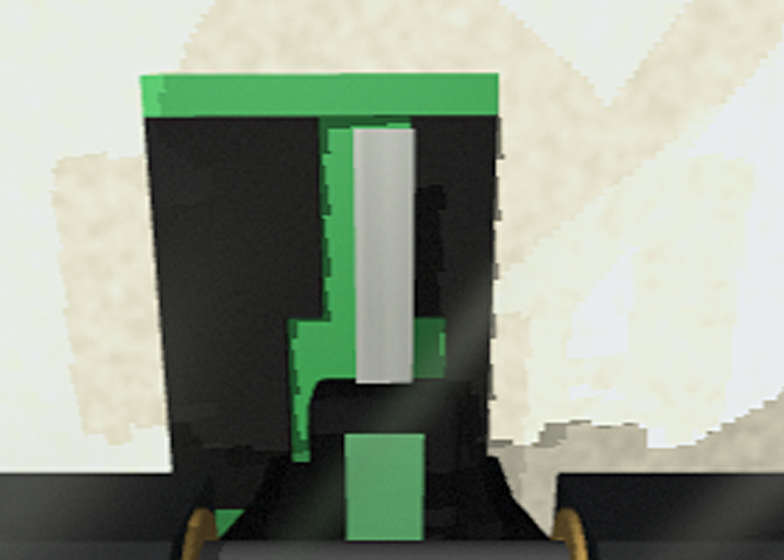

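The nest's far end is at (142–498,74), 1.6 mm further to −y than predicted. The caliper beam, at (354–414,129), is parallel to the nest, with the channel centred near 366. I'll check x along the beam.

```bash
python3 -c "
from h import *
c=tuple(np.load('w11.npy',allow_pickle=True)); p=np.array([.5232,-.4008]); C,S=np.cos(-.122),np.sin(-.122)
for o in (-.084,-.080,-.076):
  for z in (.055,.058):
    u,v=w2px('wrist',(p[0]+o*C,p[1]+o*S,z),c); print(o,z,round((u-180)*2.8),round((v-60)*2.8))
# nest: outer edge x=-96 z 10 row 74 ; inner end of channel
for o in (-.097,-.096,-.095):
    u,v=w2px('wrist',(.5256+o*C,-.4045+o*S,.01),c); print(o,round((v-60)*2.8))
"
```

```text
-0.084 0.055 385 99
-0.084 0.058 385 98
-0.08 0.055 385 120
-0.08 0.058 385 119
-0.076 0.055 385 141
-0.076 0.058 385 140
-0.097 69
-0.096 73
-0.095 77
```

>>> move_arm --commands '[[[-0.03,-0.15,0,0,0,0,1],[0,0,0.5,0,0,0,1],[0,0,0.4,0,0,0,1],[0,0,0.3,0,0,0,1],[0,0,0.1,0,0,0,1],[0,0,0.1,0,0,0,1],[0,0,0,0,0,0,1],[0,0,0,0,0,0,1]]]'

```text
time_s: 30.18
ee_pos: [0.5241, -0.4072, 0.0184]
ee_rot: [0.192, 3.136, -0.0]
contact_force: [0.0, -0.5, -1.5]
width: 0.363
grip_force: 30.0
```

```bash
python3 -c "
from h import *
plan((.5242,-.4054,.013),np.pi-.122);s=bot.sense(); print(s['width'],s['grip_force'],s['contact_force'],s['wrist_torque'])"
```

```text
pos [ 0.5241 -0.4072  0.0184] yaw 3.019 t 30.2
turn rows total [-0.  0. -0.]  then shift total (units .03, tool axes at target) [0.   0.06 0.18]
0.36337025237921333 29.99864101409912 [ 0.04365379 -0.45282005 -1.4690043 ] [ 0.00998987  0.00789463 -0.0051808 ]
```

>>> move_arm --commands '[[[0,0,0.08,0,0,0,1],[0,0,0.08,0,0,0,1],[0,0,0,0,0,0,1],[0,0,0,0,0,0,1]]]'

```text
time_s: 30.52
ee_pos: [0.5239, -0.4072, 0.0135]
ee_rot: [0.192, 3.136, -0.0]
contact_force: [0.3, -0.7, -2.0]
width: 0.363
grip_force: 30.0
```

>>> move_arm --commands '[[[0,0,0.03,0,0,0,-0.3],[0,0,0,0,0,0,-0.3],[0,0,0,0,0,0,-0.3],[0,0,0,0,0,0,-0.3],[0,0,0,0,0,0,-0.3],[0,0,0,0,0,0,-0.3],[0,0,-0.5,0,0,0,-0.3],[0,0,-1,0,0,0,-0.3],[0,0,-1,0,0,0,-0.3],[-0.1,1,-1,0,0,0,-0.3],[-0.1,1,-1,0,0,0,-0.3],[-0.1,1,-1,0,0,0,-0.3],[-0.1,1,-1,0,0,0,-0.3],[-0.1,1,-1,0,0,0,-0.3],[-0.1,1,-1,0,0,0,-0.3],[-0.1,0.9,0,0,0,-0.5,-0.3],[-0.1,0.9,0,0,0,-0.5,-0.3],[0,0,0,0,0,0,-0.3],[0,0,0,0,0,0,-0.3]]]'

```text
time_s: 32.1
ee_pos: [0.5739, -0.1795, 0.2642]
ee_rot: [0.0, 3.142, -0.001]
contact_force: [0.0, 1.2, 0.4]
width: 0.649
grip_force: 0.0
```

```bash
python3 -c "
from h import *
s=bot.sense(); print(s['ee_pos'],s['contact_force'],s['time_s'])
im=snap('wrist','w12.png'); c=cal('wrist')
f=lambda P:np.round(w2px('wrist',P,c)).astype(int)
print(f((.5,.06,0)),f((.51,-.42,0)))
b=f((.52,-.42,0)); a=f((.5,-.05,0))
A=im[max(a[1]-100,0):a[1]+120,max(a[0]-120,0):a[0]+120]; B=im[max(b[1]-100,0):b[1]+120,max(b[0]-70,0):b[0]+80]
h=min(A.shape[0],B.shape[0]); o=np.hstack([B[:h],A[:h]]); k=min(800/o.shape[1],600/o.shape[0])
cv2.imwrite('pics/w12c.png',cv2.resize(o,None,fx=k,fy=k,interpolation=cv2.INTER_CUBIC)[:,:,::-1])
"
```

```text
[ 0.57394168 -0.1794611   0.26424255] [0.01864442 1.21124359 0.35016955] 32.1
[483 116] [152 123]
```

View pics/w12c.png

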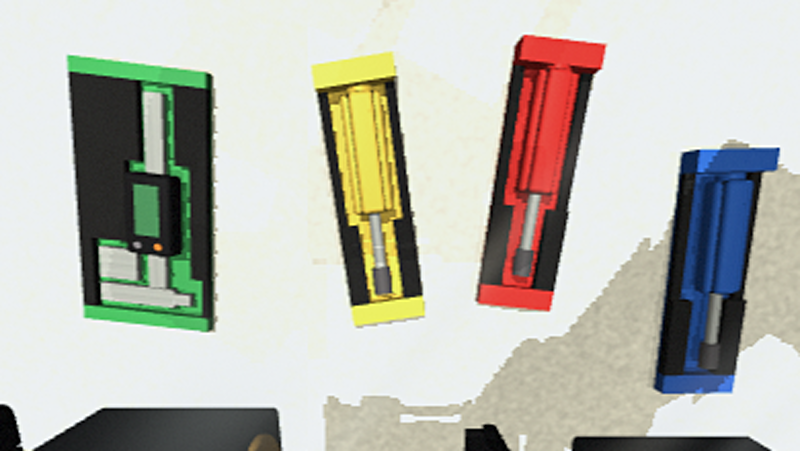

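The last view shows every driver down in the nest of its own colour: yellow at (370,190), red at (540,170) and blue at (725,270). The caliper lies in the green nest at (150,200), with pocket floor visible around its beam and jaws. The arm is clear.

```bash
python3 -c "
from h import *
print(sign_off())"
```

```text
the job is handed in; nothing more can be done
None
```

The job is handed in: each driver is in the nest of its own colour and the caliper is in the correct green nest. The last wrist-camera view shows all four seated. The arm stayed away from the bowl throughout, and about 32 s of the 128 s were used.

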